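# Clear the grinding bench by type

### The job

Clear up the grinding bench by type: both worn abrasive discs go into the red bin and the steel plate offcut into the blue bin (the two bins hang on the far edge of the bench, just below its top), and the wire brush goes back in the green tool tray, lying flat on its side on the tray's floor. Leave everything else on the bench where it is.

Things in the scene. Friction and masses are not known exactly. Their poses are not given: they have to be found in the camera images.
- grinding_disc: worn grinding disc lying flat on the bench, black with a yellow ring-shaped label: 100 mm across, rim 6 mm thick, with a raised hub 42 mm across and 10 mm high; 0.13 kg. Too wide for the gripper; it slides when pushed at its rim. Origin: centre of its underside; z is its axis, up at the start.
- flap_disc: worn flap disc lying flat on the bench, brown abrasive flaps round a black and steel hub: 100 mm across, 11 mm thick, 0.12 kg. Too wide for the gripper; it slides when pushed at its rim. Origin: centre of its underside; z is its axis, up at the start.
- offcut: dark grey steel plate offcut with two small holes, lying flat on the bench: 110 mm (its x) by 90 mm (its y) by 6 mm thick, 0.45 kg. Too wide for the gripper; it slides when pushed at its edges, turning if pushed off-centre. Origin: centre of its underside.
- wire_brush: wire brush lying on its side: wooden back 225 mm long (x -120 to +105 mm), 18 mm wide (y -9 to +9 mm), 26 mm high; metal bristles stick out sideways to y = +34 mm from x = +5 to +100 mm. Bare handle: x below 0. Gripped across y near x = -12 mm it nearly balances. 0.2 kg. Origin: on its underside, under the wooden back; x along the back, z up as it lies.
- tool_tray: green open tool tray fixed on the bench, left or right: 270 mm (its x) by 140 mm (its y) outside, 35 mm high, walls and floor 4 mm thick (262 by 132 mm inside). Empty at the start. Origin: centre of its underside.
- disc_bin: red open-topped bin hung beyond the far bench edge, left or right of the blue one: 190 mm (x) by 200 (y) by 160 high, walls 4 mm. Rim 8 mm below the bench top, near wall 3 mm past the edge (straight, along y, at world x = 0.69). Pieces pushed over the edge in front of it tip in. Two old discs fixed on its floor. Origin: centre of its underside, 98 mm past the edge, 168 mm below the bench top.
- scrap_bin: blue open-topped steel bin for scrap steel, hung beyond the far edge of the bench; same size and mounting as the red one. Some old scraps lie fixed on its floor. Origin: centre of its underside, 168 mm below the bench top and 98 mm beyond the bench edge.
- angle_grinder: grey and red angle grinder lying on the bench on the side where the tray is not, 280 mm long (along its x, -130 to +150 mm), y from -50 to +85 mm, 72 mm high. To be left alone. Origin: on its underside near the middle.
- bearing: small steel ball bearing lying flat, 41 mm across, 14 mm high. To be left alone. Origin: centre of its underside.
- sprocket: dark steel chain sprocket lying flat, 75 mm across, 14 mm high. To be left alone. Origin: centre of its underside.
- coil_spring: steel coil spring lying on its side, 70 mm long (its x), 30 mm across. To be left alone. Origin: under its middle.
- brush_heel (a point): end of the brush's wooden handle, on its axis 13 mm above the underside (brush x = -120 mm)
- brush_toe (a point): other end of the brush's wooden back, on its axis 13 mm above the underside (brush x = +105 mm)

How it is judged:
By the outcome, as a careful person would: the job done as asked, in the order asked, and still so for the second after the job is handed in, with the robot touching nothing.
It also fails if it takes over 72 s, if anything falls off the work surface, if the arm or the gripper's body presses on something with over 40 N, if the wrist force passes 120 N, or if a joint passes its speed limit or range.

### The arm

A 6-joint arm with a two-finger parallel gripper is mounted at the origin on the work surface. World frame = base frame: x ahead of the robot, y to its left, z up, the work surface at z = 0. Lengths are in m, angles in rad, forces in N, time in s.
With the tool pointing down it reaches from about 0.35 to 0.775 m from the base axis. Payload 7.3 kg.
Tool frame: the origin (TCP) lies on the mounting face of the last link; the fingertips stand 178 mm ahead of it and the grasp point (between the pads) lies 159 mm ahead of it (robot.tcp_to_tips is the distance from the TCP to the fingertips, in m); z points along the fingers, y is the direction in which the jaws open and shut (so a half turn about z gives the same grasp; the last joint's range is limited). The gripper opens to 92 mm and grips with 3 to 60 N. Pads are 19 mm wide; open, the fingers measure 130 mm over their backs; the gripper's body (75 mm by 190 mm) begins 47 mm behind the grasp point.
Start: joints at [1.178, 0.342, 1.524, -0, 1.275, -0.146], TCP at [0.128, 0.509, 0.405] pointing down, gripper open.
Joint ranges: [-2.53, 2.53], [-0.77, 2.02], [0.04, 2.7], [-1, 4.14], [0.28, 2.66], [-3.11, 3.11]. Speed limits (rad/s): [2.57, 2.57, 3.14, 3.14, 3.14, 3.14].

### API

Orientations are given as [roll, pitch, yaw] about the fixed x, y, z axes, in that order (R = Rz(yaw) Ry(pitch) Rx(roll)).
In Python, from cell import robot, viewer gives the robot as it stands.
- The arm moves only by the shell command python3 -m creep 'ROWS' [OPENING] [FORCE]. ROWS is JSON, a list that holds one entry, the list of rows, each a list of 6 numbers: the shift along the world's x, y, z in mm, then the turn, a rotation vector about the world's x, y, z in degrees. A call has 1 to 5 rows; each row shifts and turns the pose as measured when the row begins; what a row does not reach is not made up. A row lasts 1/12 s, in which the tool goes at most 41.7 mm and 7.16 degrees, less where a joint would pass 70% of its speed; a pose out of reach is approached as far as the arm can. A call with a gripper value outside its range is refused whole. OPENING is the closure, from -1 (fully open) to 1 (shut), set as the call begins (- or left out, the last holds). The fingers move at their own pace and stop on an object; FORCE is the grip in N (left out, the last holds). Time passes only in rows, so rows that do not move let the fingers close. It gives the time, the measured TCP pose, the force and the opening at its end, in the units of the state.
- robot.observe(): the state, without advancing time (a new reading comes with each control period).
- viewer.read_camera(name): name is "scene" or "top" or "wrist"; returns the picture (384x512x3 uint8, blue, green, red); there is no depth.
- viewer.camera_model(name): a dict with "fx", "fy", "cx", "cy" (pixels), "k1" (the pictures are not rectified: a ray, as slopes to the right and down, at radius r is drawn at 1 + k1 r^2 times it, then the intrinsics apply), "pose" (4x4, takes a point from camera to world coordinates); the wrist camera has in their place "mount" (4x4, takes a point from camera to tool coordinates, whose origin is the TCP and whose axes are the flange's). Camera axes: x right, y up, looking along -z (the intrinsics and any distortion apply to the point x, -y, -z); pixel columns grow to the right and rows downward; lengths in m; the calibration is good to about 2 mm. A picture is of the moment at which its call begins: read the wrist's pose just before it. camera_model takes no time and is no camera call.
- robot.hand_in(): hands the job in, once; it reports no verdict.
The state is a dict: "time": time; "qpos": joint angles; "qvel": joint speeds; "joint_efforts": joint torques, N m; "tool_pos": TCP position; "tool_rot": TCP orientation; "contact_force": force on the tool from outside, world axes, zero at the start; "torque": the same for the moment, N m; "opening": finger opening in m.
Only numpy, scipy, OpenCV 4.12 (cv2) and the standard library are available. Lean on these libraries where they do the work, as an engineer would, in place of code of your own. Each camera call takes 0.05 s, during which the arm holds its last target. There are 200 camera calls.

## Working session

There is one attempt and no reset: what is moved stays moved. The work goes in short steps, Python scripts to look and compute and a shell command to move; the robot and the scene stay as the last step left them, time stands still between calls to the robot, and variables do not carry over. Pictures are saved under pics/ and viewed, about 8 in all and at most 12, crops included, and the job is handed in when it is done.

```bash
ls; mkdir -p pics; python3 - <<'E'
from cell import robot, viewer
import cv2
for n in("top","scene"):
    cv2.imwrite(f"pics/{n}0.png",viewer.read_camera(n))
    m=viewer.camera_model(n);print(n,m)
print(viewer.camera_model("wrist"))
print(robot.observe())
E
```

```text
pics
top {'fx': 370.9384814693261, 'fy': 370.9384814693261, 'cx': 254.50688591357218, 'cy': 196.18665233333573, 'k1': -0.01596283764245501, 'pose': array([[-0.01056832,  0.98458939, -0.17456244,  0.44231279],
       [-0.99942866, -0.01600545, -0.02976878, -0.01887963],
       [-0.03210397,  0.1741481 ,  0.984196  ,  1.0778815 ],
       [ 0.        ,  0.        ,  0.        ,  1.        ]])}
scene {'fx': 347.8070447740609, 'fy': 347.8070447740609, 'cx': 258.79237078862684, 'cy': 188.19754889263226, 'k1': -0.019301191883311447, 'pose': array([[-0.77298756, -0.50661536,  0.38187839,  1.02558123],
       [ 0.63437073, -0.62480916,  0.45517831,  0.45243837],
       [ 0.0080008 ,  0.59409964,  0.80435167,  0.77594202],
       [ 0.        ,  0.        ,  0.        ,  1.        ]])}
{'fx': 324.19430013976955, 'fy': 324.19430013976955, 'cx': 249.39523111228394, 'cy': 192.11545463274103, 'k1': -0.03881008333918237, 'mount': array([[ 4.57351706e-04,  9.66786451e-01,  2.55585110e-01,
         6.82933290e-02],
       [ 9.99999686e-01, -2.76630531e-04, -7.43035902e-04,
         3.34548160e-04],
       [-6.47654398e-04,  2.55585370e-01, -9.66786274e-01,
         2.14949577e-02],
       [ 0.00000000e+00,  0.00000000e+00,  0.00000000e+00,
         1.00000000e+00]])}
{'time': 0.1, 'qpos': array([ 1.17801306e+00,  3.42624783e-01,  1.52487383e+00,  8.07001712e-07,
        1.27540367e+00, -1.45970443e-01]), 'qvel': array([ 0.00203068, -0.00126869, -0.00179138,  0.00056749, -0.00080555,
        0.00028992]), 'joint_efforts': array([ 2.03183248e-03, -4.32007492e+01, -2.44692779e+01,  7.19808368e-02,
        5.25587308e-02, -5.27728321e-05]), 'tool_pos': array([0.12818521, 0.50899535, 0.40414561]), 'tool_rot': array([-3.14029706e+00, -1.91252524e-04,  2.89477947e+00]), 'contact_force': array([-0.31668849,  0.22423887,  0.39842484]), 'torque': array([-0.0414558 , -0.02312176,  0.05071899]), 'opening': 0.0921450902158505}
```

View pics/top0.png

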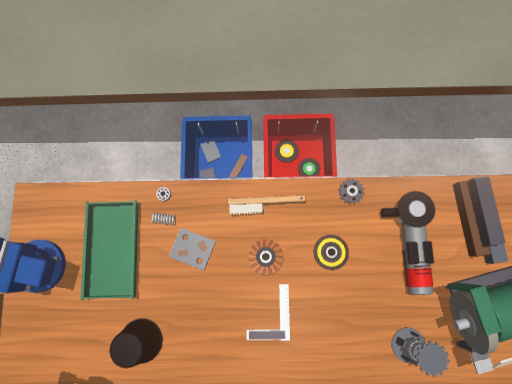

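View pics/scene0.png

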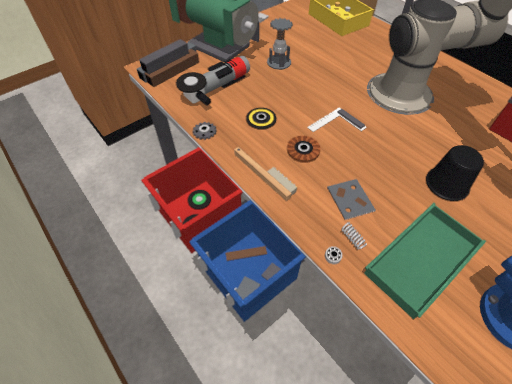

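```bash
cat > h.py <<'E'
import numpy as np, cv2
from scipy.spatial.transform import Rotation as R
from cell import robot, viewer
def rays(m,uv):
    K=np.array([[m["fx"],0,m["cx"]],[0,m["fy"],m["cy"]],[0,0,1]])
    p=cv2.undistortPoints(np.float64(uv).reshape(-1,1,2),K,np.float64([m["k1"],0,0,0]))[:,0]
    return np.c_[p[:,0],-p[:,1],-np.ones(len(p))]
def pose(n,st=None):
    m=viewer.camera_model(n)
    if n!="wrist": return m,m["pose"]
    T=np.eye(4);T[:3,:3]=R.from_euler("xyz",st["tool_rot"]).as_matrix();T[:3,3]=st["tool_pos"]
    return m,T@m["mount"]
def plane(n,uv,z,st=None):
    m,P=pose(n,st); d=rays(m,uv)@P[:3,:3].T; o=P[:3,3]
    return o+d*((z-o[2])/d[:,2])[:,None]
def comps(mask,off=(0,0),amin=60):
    c,_=cv2.findContours(mask.astype(np.uint8),cv2.RETR_EXTERNAL,cv2.CHAIN_APPROX_NONE)
    return [k[:,0]+np.array(off) for k in c if cv2.contourArea(k)>amin]
E
python3 - <<'E'
from h import *
im=cv2.imread("pics/top0.png");hsv=cv2.cvtColor(im,cv2.COLOR_BGR2HSV).astype(int)
H,S,V=[hsv[...,i] for i in range(3)]
def show(name,mask,box,z,amin=60):
    x0,y0,x1,y1=box
    for c in comps(cv2.morphologyEx(mask[y0:y1,x0:x1].astype(np.uint8),cv2.MORPH_CLOSE,np.ones((3,3))),(x0,y0),amin):
        W=plane("top",c,z)[:,:2]*1000
        r=cv2.minAreaRect(W.astype(np.float32)); (cx,cy),rad=cv2.minEnclosingCircle(W.astype(np.float32))
        print(name,np.round(r[0]),np.round(r[1]),round(r[2],1),"circ",round(cx),round(cy),round(rad),"box",W.min(0).round(),W.max(0).round())
notwood=(S<110)|(V<70)
show("offcut",S<70,(165,225,220,275),.006)
show("yellow",(H>22)&(H<35)&(S>150)&(V>150),(305,230,355,275),.007,20)
show("disc",V<70,(305,230,355,275),.006)
show("flap",(V<60)|(S<100),(245,235,290,280),.011,20)
show("bristle",(S<110)&(V>130),(222,196,270,220),.026)
show("brushall",(V>170),(222,190,310,220),.026)
show("tray",(H>60)&(H<90)&(S>80),(75,190,145,305),.035,500)
show("red",((H<6)|(H>174))&(S>150),(255,100,345,178),-.008,500)
show("blue",(H>100)&(H<125)&(S>120),(175,100,260,178),-.008,500)
show("spring",S<70,(148,210,180,230),.015,20)
show("bear",S<70,(152,183,175,203),.014,20)
show("sprocket",V<90,(335,176,368,206),.007,20)
print(plane("top",[[254,181],[305,200],[228,200]],0))
x0,y0,x1,y1=70,170,350,310
cv2.imwrite("pics/c.png",cv2.resize(im[170:310,145:370],None,fx=3.5,fy=3.5,interpolation=cv2.INTER_CUBIC))
E
```

```text
offcut [482. 197.] [111.  89.] 68.6 circ 481 197 70 box [421. 132.] [542. 262.]
yellow [ 469. -203.] [79. 79.] 43.4 circ 468 -202 40 box [ 428. -242.] [ 507. -162.]
flap [458. -15.] [54. 52.] 44.4 circ 457 -16 28 box [431. -43.] [484.  11.]
bristle [593.  39.] [33. 96.] 2.5 circ 595 39 49 box [575.  -8.] [609.  87.]
brushall [604. -18.] [251.  84.] 89.0 circ 607 -18 132 box [ 561. -144.] [649. 107.]
tray [482. 427.] [273. 147.] 0.6 circ 482 428 154 box [345. 352.] [619. 502.]
red [ 790. -123.] [199. 217.] 0.1 circ 790 -122 144 box [ 691. -231.] [890. -15.]
blue [792. 131.] [216. 195.] 89.5 circ 791 129 144 box [694.  22.] [890. 239.]
spring [570. 281.] [66. 27.] 81.2 circ 567 281 34 box [553. 250.] [586. 315.]
bear [643. 283.] [41. 39.] 45.6 circ 643 283 21 box [624. 262.] [663. 304.]
[[ 0.6793842   0.01474601  0.        ]
 [ 0.61971642 -0.13441283  0.        ]
 [ 0.62332537  0.09218285  0.        ]]
```

View pics/c.png

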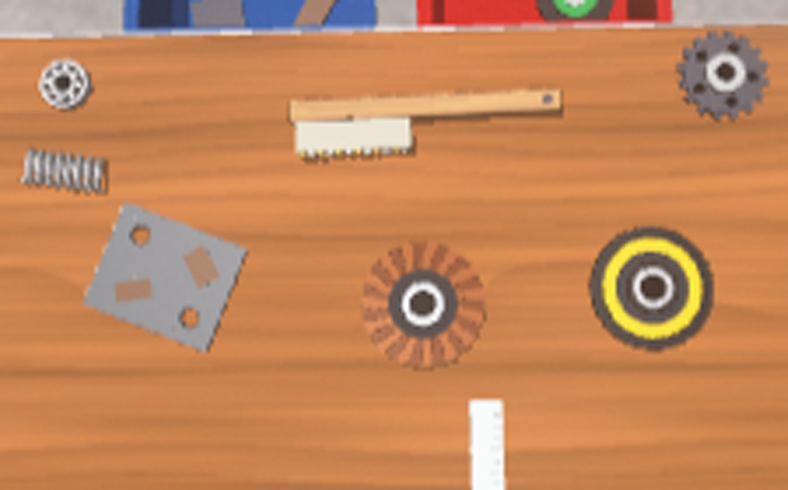

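```bash
python3 - <<'E'
from h import *
f=lambda p:[(p[0]+.5)/3.5-.5+145,(p[1]+.5)/3.5-.5+170]
P=plane("top",[f((561,101)),f((291,111))],.026)*1000
h,t=P;d=(t-h)/np.linalg.norm(t-h);print(P.round(),np.linalg.norm(t-h),np.degrees(np.arctan2(d[1],d[0])), "grip",h+108*d)
print(plane("top",[f((723,75)),f((470,400)),f((503,400)),f((423,305))],.01).round(3))
E
R='import' 
python3 -m creep '[[[26,-28,0,0,0,-6.9],[26,-28,0,0,0,-6.9],[26,-28,0,0,0,-6.9],[26,-28,0,0,0,-6.9],[26,-28,0,0,0,-6.9]]]' -1 20
python3 -m creep '[[[26,-28,0,0,0,-6.9],[26,-28,0,0,0,-6.9],[26,-28,0,0,0,-6.9],[26,-28,0,0,0,-6.9],[26,-28,0,0,0,-6.9]]]'
python3 -m creep '[[[26,-28,-10,0,0,-6],[26,-28,-10,0,0,0],[26,-28,-10,0,0,0],[26,-28,-10,0,0,0],[26,-28,-10,0,0,0]]]'
```

```text
[[ 620. -132.   26.]
 [ 615.   90.   26.]] 221.7382701048796 91.23835665024572 grip [617.46273739 -23.59611858  26.        ]
[[ 0.642 -0.268  0.01 ]
 [ 0.381 -0.052  0.01 ]
 [ 0.38  -0.079  0.01 ]
 [ 0.456 -0.016  0.01 ]]
time: 0.52
tool_pos: [0.2568, 0.3676, 0.4016]
tool_rot: [-3.138, -0.002, 2.282]
contact_force: [1.5, 0.2, -0.1]
opening: 0.0917
time: 0.93
tool_pos: [0.3904, 0.2193, 0.4008]
tool_rot: [-3.136, -0.002, 1.656]
contact_force: [0.7, 0.4, 0.1]
opening: 0.092
time: 1.35
tool_pos: [0.5254, 0.0702, 0.3502]
tool_rot: [-3.139, -0.004, 1.537]
contact_force: [1.0, -0.3, -0.5]
opening: 0.0919
```

```bash

python3 -m creep '[[[30,-31,-17,0,0,3.1],[30,-31,-17,0,0,0],[30,-31,-17,0,0,0],[0,0,0,0,0,0]]]'
python3 - <<'E'
from h import *
st=robot.observe();im=viewer.read_camera("wrist");cv2.imwrite("pics/w1.png",im)
print(st["tool_pos"],st["tool_rot"])
m,P=pose("wrist",st)
# project expected heel/toe/grip
for p in [(620,-132,26),(615,90,26),(617.5,-23.6,26)]:
    q=np.linalg.inv(P)@np.r_[np.array(p)/1000,1];x,y=q[0]/-q[2],-q[1]/-q[2];s=1+m["k1"]*(x*x+y*y)
    print((m["fx"]*x*s+m["cx"],m["fy"]*y*s+m["cy"]))
E
```

```text
time: 1.68
tool_pos: [0.6079, -0.0193, 0.3002]
tool_rot: [-3.137, -0.003, 1.588]
contact_force: [-1.8, 0.1, -0.3]
opening: 0.092
[ 0.60786978 -0.01932155  0.30021117] [-3.13658928e+00 -2.90911385e-03  1.58793654e+00]
(np.float64(261.7597605279565), np.float64(316.49536926455676))
(np.float64(263.1869504799601), np.float64(51.06471653349976))
(np.float64(262.39411971887847), np.float64(200.92073989839523))
```

View pics/w1.png

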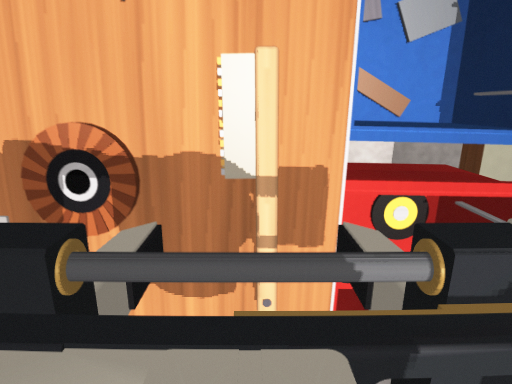

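```bash

python3 -m creep '[[[12,-3,-30,0,0,0],[0,0,-30,0,0,0],[0,0,-28,0,0,0],[0,0,-20,0,0,0],[0,0,-10,0,0,0]]]'

```

```text
time: 2.15
tool_pos: [0.6177, -0.0181, 0.1834]
tool_rot: [3.142, -0.004, 1.588]
contact_force: [-0.5, 0.7, 0.7]
opening: 0.092
```

```bash

python3 -m creep '[[[2,-4,-2,0,0,0],[0,0,0,0,0,0]]]'
python3 -m creep '[[[0,0,0,0,0,0],[0,0,0,0,0,0],[0,0,0,0,0,0],[0,0,0,0,0,0],[0,0,0,0,0,0]]]' 1 35
python3 -m creep '[[[0,0,0,0,0,0],[0,0,0,0,0,0],[0,0,0,0,0,0]]]'
python3 -m creep '[[[0,0,10,0,0,0],[0,0,20,0,0,0],[0,0,30,0,0,0],[0,0,30,0,0,0],[0,0,0,0,0,0]]]'
```

```text
time: 2.32
tool_pos: [0.6185, -0.0206, 0.1798]
tool_rot: [-3.137, -0.006, 1.59]
contact_force: [-0.6, -1.2, -0.3]
opening: 0.0919
time: 2.73
tool_pos: [0.6199, -0.02, 0.186]
tool_rot: [3.137, -0.004, 1.59]
contact_force: [0.7, 0.5, -0.1]
opening: 0.063
time: 2.98
tool_pos: [0.6203, -0.0201, 0.1874]
tool_rot: [3.135, -0.004, 1.59]
contact_force: [-0.8, -0.3, -0.3]
opening: 0.0431
time: 3.4
tool_pos: [0.6191, -0.0201, 0.281]
tool_rot: [3.141, -0.005, 1.59]
contact_force: [1.3, -1.4, 0.9]
opening: 0.0096
```

```bash

python3 -m creep '[[[0,0,0,0,0,0],[0,0,0,0,0,0],[0,0,0,0,0,0],[0,0,-2,0,0,0],[0,0,-6,0,0,0]]]' -0.1 35
python3 -m creep '[[[0,0,-30,0,0,0],[0,0,-30,0,0,0],[0,0,-20,0,0,0],[0,0,-9,0,0,0]]]'

```

```text
time: 3.82
tool_pos: [0.619, -0.0201, 0.2748]
tool_rot: [3.137, -0.004, 1.59]
contact_force: [0.8, 0.9, -0.3]
opening: 0.0385
time: 4.15
tool_pos: [0.6182, -0.02, 0.1803]
tool_rot: [3.137, -0.004, 1.59]
contact_force: [-0.5, 0.1, 0.1]
opening: 0.0504
```

```bash

python3 -m creep '[[[1,-2,1,0,0,0],[0,0,-1,0,0,0],[0,0,-1,0,0,0],[0,0,-1,0,0,0],[0,0,-1,0,0,0]]]' 1 35
python3 -m creep '[[[0,0,-1,0,0,0],[0,0,-1,0,0,0],[0,0,0,0,0,0],[0,0,0,0,0,0]]]'

```

```text
time: 4.57
tool_pos: [0.6202, -0.0224, 0.1783]
tool_rot: [3.137, -0.004, 1.59]
contact_force: [-3.9, 0.6, 5.2]
opening: 0.0216
time: 4.9
tool_pos: [0.62, -0.0226, 0.1789]
tool_rot: [3.136, -0.004, 1.59]
contact_force: [0.6, 0.6, -2.1]
opening: 0.0178
```

```bash

python3 -m creep '[[[0,0,10,0,0,0],[0,0,30,0,0,0],[0,0,40,0,0,0],[0,0,30,0,0,0]]]'
python3 -m creep '[[[-10,36,0,0,0,6.9],[-10,36,0,0,0,6.9],[-10,36,0,0,0,6.9],[-10,36,0,0,0,6.9],[-10,36,0,0,0,6.9]]]'
python3 -m creep '[[[-10,36,0,0,0,6.9],[-10,36,0,0,0,6.9],[-10,36,0,0,0,6.9],[-10,36,0,0,0,6.9],[-10,36,0,0,0,6.9]]]'

```

```text
time: 5.23
tool_pos: [0.6171, -0.0224, 0.285]
tool_rot: [-3.129, -0.007, 1.59]
contact_force: [1.1, -0.6, -1.4]
opening: 0.0177
time: 5.65
tool_pos: [0.5689, 0.1549, 0.2985]
tool_rot: [3.132, 0.003, 2.202]
contact_force: [0.7, 0.5, -1.3]
opening: 0.0181
time: 6.07
tool_pos: [0.5149, 0.343, 0.3026]
tool_rot: [3.129, 0.006, 2.828]
contact_force: [1.4, -0.5, -1.9]
opening: 0.0179
```

```bash

python3 -m creep '[[[-9,33,0,0,0,6],[-9,33,0,0,0,6],[-9,33,0,0,0,6],[0,0,0,0,0,0]]]'
python3 - <<'E'
from h import *
st=robot.observe();im=viewer.read_camera("wrist");
print(st["tool_pos"],st["tool_rot"])
s=viewer.read_camera("top")
cv2.imwrite("pics/w2.png",np.hstack([cv2.resize(im,(400,300)),cv2.resize(s[170:320,60:260],(400,300))]))
hsv=cv2.cvtColor(im,cv2.COLOR_BGR2HSV).astype(int)
g=(hsv[...,0]>60)&(hsv[...,0]<90)&(hsv[...,1]>80)
for c in comps(g,amin=800):
    W=plane("wrist",c,.035,st)*1000;print(W.min(0).round(),W.max(0).round())
E
```

```text
time: 6.4
tool_pos: [0.482, 0.453, 0.3053]
tool_rot: [3.125, 0.007, -3.112]
contact_force: [0.1, -0.2, -2.0]
opening: 0.018
[0.48204778 0.45295129 0.30525076] [ 3.12495184  0.00700278 -3.11238648]
[346. 470.  35.] [509. 503.  35.]
[349. 355.  35.] [510. 394.  35.]
```

View pics/w2.png

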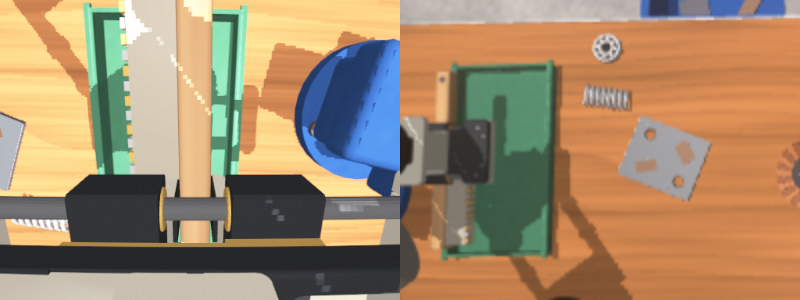

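```bash

python3 - <<'E'
from h import *
st=robot.observe()
for z in (0,.03,.06,.1,.15):
  print(z,plane("wrist",[[378,147],[410,147]],z,st).round(3)[:,:2].tolist(),plane("top",[[65,265],[60,265]],z).round(3)[:,:2].tolist())
E
cat > /dev/null <<'E'
E
python3 - <<'E'
import cv2
im=cv2.imread("pics/scene0.png")
cv2.imwrite("pics/s2.png",cv2.resize(im[200:350,400:512],None,fx=4,fy=4))
E
```

```text
0 [[0.449, 0.566], [0.449, 0.595]] [[0.438, 0.569], [0.439, 0.584]]
0.03 [[0.446, 0.554], [0.445, 0.58]] [[0.439, 0.553], [0.439, 0.568]]
0.06 [[0.442, 0.541], [0.442, 0.564]] [[0.439, 0.537], [0.439, 0.551]]
0.1 [[0.438, 0.525], [0.437, 0.543]] [[0.439, 0.515], [0.439, 0.528]]
0.15 [[0.432, 0.504], [0.431, 0.517]] [[0.439, 0.487], [0.439, 0.5]]
```

View pics/s2.png

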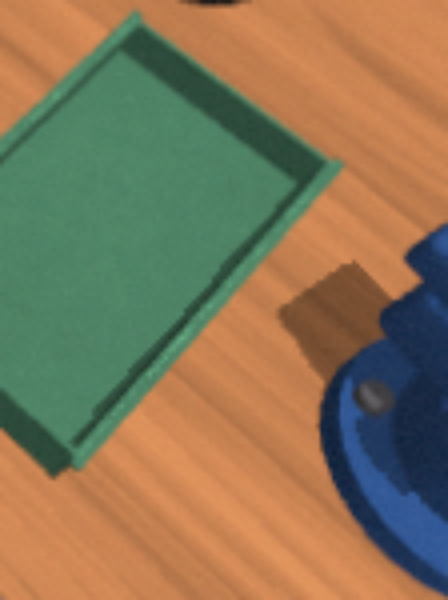

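```bash

python3 -m creep '[[[2,-20,-10,0,0,-1.8],[2,-19,-20,0,0,0],[0,0,-20,0,0,0],[0,0,-20,0,0,0],[0,0,-10,0,0,0]]]'

```

```text
time: 6.92
tool_pos: [0.4904, 0.4035, 0.2277]
tool_rot: [3.125, 0.015, 3.12]
contact_force: [-0.8, -0.1, -2.9]
opening: 0.018
```

```bash

python3 -m creep '[[[-4,10,-8,-0.9,0.8,1],[0,0,-12,0,0,0],[0,0,-10,0,0,0],[0,0,-6,0,0,0],[0,0,-2,0,0,0]]]'

```

```text
time: 7.33
tool_pos: [0.4876, 0.4122, 0.1868]
tool_rot: [-3.139, -0.001, 3.134]
contact_force: [0.6, -0.1, -1.7]
opening: 0.0179
```

```bash

python3 -m creep '[[[0,0,-2,0,0,0],[0,0,-2,0,0,0],[0,0,-1,0,0,0]]]'
python3 -m creep '[[[0,0,0,0,0,0],[0,0,0,0,0,0],[0,0,0,0,0,0],[0,0,0,0,0,0]]]' 0.3
python3 -m creep '[[[0,0,10,0,0,0],[0,0,25,0,0,0],[0,0,35,0,0,0],[0,0,40,0,0,0]]]'

```

```text
time: 7.58
tool_pos: [0.4877, 0.4127, 0.1823]
tool_rot: [-3.14, -0.0, 3.134]
contact_force: [-2.6, -3.3, 9.5]
opening: 0.0174
time: 7.92
tool_pos: [0.4884, 0.4133, 0.1848]
tool_rot: [3.141, 0.004, 3.135]
contact_force: [0.4, -0.1, 0.4]
opening: 0.0317
time: 8.25
tool_pos: [0.4861, 0.4116, 0.2905]
tool_rot: [-3.133, -0.011, 3.134]
contact_force: [0.9, 1.0, 0.1]
opening: 0.0319
```

```bash

python3 -m creep '[[[-5,-38,0,0,0,4],[-5,-40,0,0,0,4],[-5,-40,0,0,0,4],[-5,-40,0,0,0,4.3],[-5,-40,0,0,0,0]]]' -0.1
python3 -m creep '[[[-5,-40,0,0,0,0],[-5,-40,0,0,0,0],[-5,-40,0,0,0,0],[-5,-40,0,0,0,0],[-5,-40,0,0,0,0]]]'
python3 -m creep '[[[-5,-40,-10,0,0,0],[-5,-40,-10,0,0,0],[-5,-40,-10,0,0,0],[-5,-40,-10,0,0,0],[0,0,0,0,0,0]]]'

```

```text
time: 8.67
tool_pos: [0.4614, 0.2157, 0.3072]
tool_rot: [3.138, 0.02, -2.84]
contact_force: [1.3, -0.7, 0.2]
opening: 0.05
time: 9.08
tool_pos: [0.4332, 0.0091, 0.3127]
tool_rot: [3.141, 0.029, -2.836]
contact_force: [1.3, -0.0, -0.1]
opening: 0.0509
time: 9.5
tool_pos: [0.4114, -0.1586, 0.2787]
tool_rot: [-3.132, 0.04, -2.841]
contact_force: [-0.3, -0.0, 0.5]
opening: 0.0504
```

```bash
cat >> h.py <<'E'
def to(x,y,z,jaw):
    st=robot.observe();D=R.from_euler("xyz",[np.pi,0,np.radians(jaw)+np.pi/2])
    r=(D*R.from_euler("xyz",st["tool_rot"]).inv()).as_rotvec(degrees=True)
    print("shift",(np.array([x,y,z])-st["tool_pos"]*1000).round(1),"turn",r.round(1),"t",st["time"])
if __name__=="__main__":
    import sys; to(*map(float,sys.argv[1:]))
E
python3 h.py 404 -222 181 105.9
```

```text
shift [ -7.4 -63.4 -97.7] turn [-0.1  2.4 -1.3] t 9.5
```

```bash

python3 -m creep '[[[-4,-32,-15,-0.1,2.4,-1.3],[-3,-31,-20,0,0,0],[0,0,-25,0,0,0],[0,0,-20,0,0,0],[0,0,-10,0,0,0]]]'
python3 h.py 404 -222 181 105.9
```

```text
time: 9.92
tool_pos: [0.405, -0.2287, 0.1921]
tool_rot: [-3.13, 0.008, -2.873]
contact_force: [-0.6, 0.0, -0.5]
opening: 0.0508
shift [ -1.    6.7 -11.1] turn [0.5 0.6 0.5] t 9.9167
```

```bash

python3 -m creep '[[[-1,6,-7,0.5,0.6,0.5],[0,0,-5,0,0,0],[5,1.5,0,0,0,0],[10,3,0,0,0,0],[10,3,-1,0,0,0]]]'
python3 -m creep '[[[15,4.3,-0.5,0,0,0],[18,5,-0.5,0,0,0],[18,5,-0.5,0,0,0],[18,5,-0.5,0,0,0],[18,5,-0.5,0,0,0]]]'
python3 h.py 640 -154 181 105.9
```

```text
time: 10.33
tool_pos: [0.4301, -0.2133, 0.1794]
tool_rot: [3.14, -0.002, -2.864]
contact_force: [-1.1, -0.2, 0.8]
opening: 0.0503
time: 10.75
tool_pos: [0.5252, -0.1852, 0.1811]
tool_rot: [-3.139, 0.002, -2.863]
contact_force: [-0.8, -0.8, -0.2]
opening: 0.0503
shift [ 1.148e+02  3.120e+01 -1.000e-01] turn [ 0.1  0.2 -0.1] t 10.75
```

```bash

python3 -m creep '[[[18,5,-0.5,0,0,0],[18,5,-0.5,0,0,0],[18,5,-0.5,0,0,0],[15,4,-0.5,0,0,0]]]'
python3 - <<'E'
from h import *
im=viewer.read_camera("top");cv2.imwrite("pics/t3.png",im)
hsv=cv2.cvtColor(im,cv2.COLOR_BGR2HSV).astype(int)
y=(hsv[...,0]>22)&(hsv[...,0]<35)&(hsv[...,1]>150)&(hsv[...,2]>120);y[:170]=0
for c in comps(y,amin=10):
    W=plane("top",c,.007)[:,:2]*1000;print(W.min(0).round(),W.max(0).round(),cv2.minEnclosingCircle(W.astype(np.float32)))
to(640,-154,181,105.9)
E
```

```text
time: 11.08
tool_pos: [0.6027, -0.1606, 0.1827]
tool_rot: [-3.134, 0.008, -2.858]
contact_force: [-0.6, -1.7, -0.1]
opening: 0.0502
[ 637. -118.] [ 676. -111.] ((656.0986328125, -115.93234252929688), 19.53129768371582)
shift [35.   5.8 -2.1] turn [ 0.3  0.8 -0.4] t 11.1333
```

```bash

python3 -m creep '[[[10,2.8,-2,0.3,0.8,-0.4],[12,3,-1,0,0,0],[12,3,-0.5,0,0,0],[12,3,-0.5,0,0,0],[12,3,-0.5,0,0,0]]]'
python3 -m creep '[[[10,2,-0.5,0,0,0],[10,2,-0.5,0,0,0],[8,1,0,0,0,0],[0,0,0,0,0,0],[0,0,30,0,0,0]]]'
python3 -m creep '[[[-10,0,35,0,0,0],[-40,0,35,0,0,0],[-40,10,20,0,0,0],[-40,10,0,0,0,0],[-40,10,0,0,0,0]]]'
python3 - <<'E'
from h import *
im=viewer.read_camera("top");cv2.imwrite("pics/t4.png",im[90:310,50:400])
E
```

```text
time: 11.55
tool_pos: [0.6678, -0.1395, 0.1825]
tool_rot: [-3.139, 0.0, -2.86]
contact_force: [-0.6, -1.0, 0.1]
opening: 0.0503
time: 11.97
tool_pos: [0.6995, -0.1278, 0.2087]
tool_rot: [3.141, -0.003, -2.854]
contact_force: [-0.8, 0.9, -0.6]
opening: 0.0506
time: 12.38
tool_pos: [0.5405, -0.0965, 0.2989]
tool_rot: [-3.132, 0.012, -2.852]
contact_force: [0.0, 0.7, -0.3]
opening: 0.0506
```

View pics/t4.png

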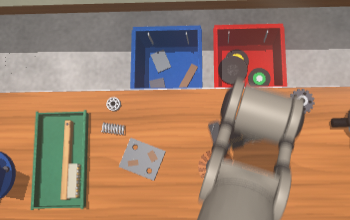

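```bash

python3 -m creep '[[[-25,18,0,0,0,-6.8],[-25,18,0,0,0,-6.8],[-25,18,0,0,0,-6.8],[-25,18,0,0,0,-6.8],[-25,18,0,0,0,-6.8]]]'
python3 -m creep '[[[-20,10,-10,0,0,-6],[0,0,-10,0,0,0],[0,0,0,0,0,0]]]'
python3 h.py 393 11 181 67
```

```text
time: 12.85
tool_pos: [0.3986, -0.0005, 0.2977]
tool_rot: [-3.141, -0.0, 2.814]
contact_force: [0.1, 0.2, 0.2]
opening: 0.0507
time: 13.1
tool_pos: [0.372, 0.0139, 0.2788]
tool_rot: [-3.142, -0.001, 2.7]
contact_force: [0.0, -0.5, 0.2]
opening: 0.0502
shift [ 21.   -2.9 -97.8] turn [-0.  -0.   2.3] t 13.1
```

```bash

python3 -m creep '[[[20,-3,-25,0,0,2.3],[0,0,-25,0,0,0],[0,0,-25,0,0,0],[0,0,-15,0,0,0],[0,0,-7,0,0,0]]]'
python3 h.py 393 11 181 67
```

```text
time: 13.52
tool_pos: [0.3965, 0.011, 0.1838]
tool_rot: [3.138, 0.015, 2.747]
contact_force: [-0.6, -0.7, 0.0]
opening: 0.0505
shift [-3.5  0.  -2.8] turn [ 0.2  0.9 -0.4] t 13.5167
```

```bash

python3 -m creep '[[[3,-1,-3,0.2,0.9,-0.4],[8,-3.4,0,0,0,0],[12,-5.1,0,0,0,0],[15,-6.4,-0.5,0,0,0],[17,-7.2,-0.5,0,0,0]]]'
python3 -m creep '[[[17,-7.2,-0.5,0,0,0],[17,-7.2,-0.5,0,0,0],[17,-7.2,-0.5,0,0,0],[17,-7.2,-0.5,0,0,0],[17,-7.2,-0.5,0,0,0]]]'
python3 - <<'E'
from h import *
im=viewer.read_camera("top");cv2.imwrite("pics/t5.png",im[90:310,150:400])
to(642,-93,181,67)
E
```

```text
time: 13.93
tool_pos: [0.4541, -0.0129, 0.1815]
tool_rot: [-3.141, -0.006, 2.742]
contact_force: [-0.4, 0.4, -0.5]
opening: 0.0504
time: 14.35
tool_pos: [0.5481, -0.0528, 0.1862]
tool_rot: [3.141, 0.003, 2.742]
contact_force: [-0.1, 0.6, -1.3]
opening: 0.0506
shift [ 90.7 -38.7  -6. ] turn [ 0.1  0.5 -0.1] t 14.4
```

View pics/t5.png

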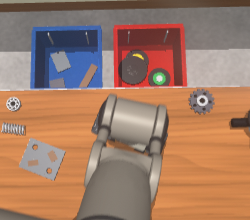

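```bash

python3 -m creep '[[[12,-5.1,-5.5,0,0.5,0],[16,-6.8,-2,0,0,0],[16,-6.8,-1.5,0,0,0],[15,-6.4,-1.5,0,0,0],[12,-5.1,-1,0,0,0]]]'
python3 -m creep '[[[12,-5,-1,0,0,0],[12,-5,-0.5,0,0,0],[12,-5,-0.5,0,0,0],[12,-5,-0.5,0,0,0],[12,-5,-0.5,0,0,0]]]'
python3 h.py 695 -120 181 67
```

```text
time: 14.82
tool_pos: [0.6272, -0.087, 0.1824]
tool_rot: [-3.141, 0.004, 2.741]
contact_force: [-0.9, -0.9, 0.2]
opening: 0.0504
time: 15.23
tool_pos: [0.6924, -0.115, 0.1869]
tool_rot: [3.142, 0.011, 2.741]
contact_force: [0.9, -0.4, 0.1]
opening: 0.0501
shift [ 2.6 -5.  -5.9] turn [ 0.2  0.6 -0. ] t 15.2333
```

```bash

python3 -m creep '[[[2,-1,0,0,0,0],[0,0,30,0,0,0],[-10,5,38,0,0,0],[-25,30,5,0,0,0],[-25,30,0,0,0,0]]]' -0.3
python3 -m creep '[[[-25,31,0,0,0,0],[-25,31,0,0,0,0],[-25,31,0,0,0,0],[-25,31,0,0,0,0],[-25,31,0,0,0,0]]]'
python3 -m creep '[[[-25,31,0,0,0,0],[-25,31,0,0,0,0],[-25,31,0,0,0,0],[0,0,0,0,0,0]]]'
python3 - <<'E'
from h import *
im=viewer.read_camera("top");cv2.imwrite("pics/t6.png",cv2.resize(im[90:310,70:400],None,fx=2,fy=2))
to(420,221,181,68.6)
E
```

```text
time: 15.65
tool_pos: [0.637, -0.0573, 0.2646]
tool_rot: [3.141, 0.018, 2.733]
contact_force: [0.3, 0.7, -1.2]
opening: 0.0597
time: 16.07
tool_pos: [0.5045, 0.1015, 0.2723]
tool_rot: [3.138, 0.028, 2.729]
contact_force: [0.0, 1.6, -0.1]
opening: 0.0597
time: 16.4
tool_pos: [0.4197, 0.201, 0.2764]
tool_rot: [3.135, 0.029, 2.732]
contact_force: [-0.8, 0.1, -0.4]
opening: 0.0596
shift [ -1.6  21.3 -95.8] turn [0.3 1.8 2. ] t 16.45
```

View pics/t6.png

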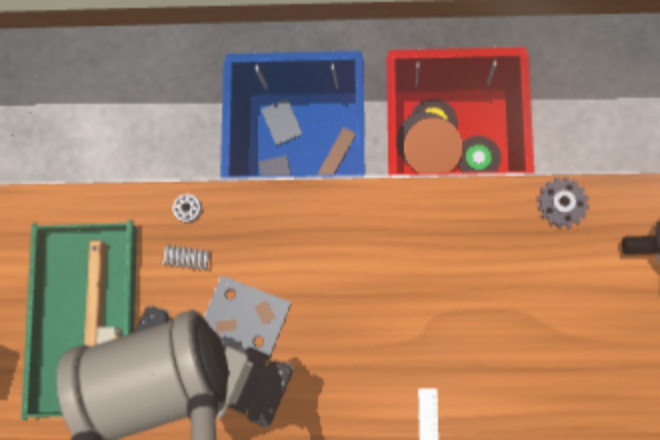

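```bash

python3 -m creep '[[[-3,20,-20,0.3,1.8,2],[0,0,-25,0,0,0],[0,0,-25,0,0,0],[0,0,-15,0,0,0],[0,0,-6,0,0,0]]]'
python3 h.py 420 221 181 68.6
```

```text
time: 16.87
tool_pos: [0.4215, 0.2199, 0.1894]
tool_rot: [3.132, 0.013, 2.771]
contact_force: [0.1, -0.4, 0.6]
opening: 0.0596
shift [-1.5  1.1 -8.4] turn [-0.2  0.9 -0.2] t 16.8667
```

```bash

python3 -m creep '[[[-1,1,-7,-0.2,0.9,-0.2],[0,0,-2,0,0,0],[5,-2,-0.5,0,0,0],[8,-3.1,-0.5,0,0,0],[12,-4.7,-1,0,0,0]]]'
python3 -m creep '[[[15,-5.9,-1,0,0,0],[15,-5.9,-1,0,0,0],[15,-5.9,-1,0,0,0],[15,-5.9,-1,0,0,0],[15,-5.9,-1,0,0,0]]]'
python3 - <<'E'
from h import *
im=viewer.read_camera("top");cv2.imwrite("pics/t7.png",im)
to(640,135,181,68.6)
hsv=cv2.cvtColor(im,cv2.COLOR_BGR2HSV).astype(int)
m=hsv[...,1]<70;m[:186]=0;m[:,:182]=0;m[:,270:]=0;m[260:]=0
for c in comps(m,amin=60):
    W=plane("top",c,.006)[:,:2]*1000;print(W.min(0).round(),W.max(0).round(),W[W[:,0].argmax()].round(),W[W[:,1].argmin()].round())
E
```

```text
time: 17.28
tool_pos: [0.4466, 0.2094, 0.1792]
tool_rot: [-3.139, -0.005, 2.766]
contact_force: [-5.4, 2.8, 4.0]
opening: 0.0596
time: 17.7
tool_pos: [0.5243, 0.178, 0.1784]
tool_rot: [-3.139, -0.012, 2.766]
contact_force: [-5.9, 1.7, 5.4]
opening: 0.0596
shift [112.5 -41.8   2.2] turn [-0.1 -0.4  0.2] t 17.75
[452.  88.] [633. 228.] [633. 195.] [523.  88.]
```

```bash

python3 -m creep '[[[15,-5.7,1,0,0,0],[15,-5.7,-0.5,0,0,0],[15,-5.7,-0.5,0,0,0],[15,-5.7,-0.5,0,0,0],[15,-5.7,-0.5,0,0,0]]]'
python3 -m creep '[[[15,-5.7,0,0,0,0],[14,-5.3,-0.5,0,0,0],[14,-5,-0.5,0,0,0],[14,-5,-0.5,0,0,0],[14,-5,-0.5,0,0,0]]]'
python3 h.py 700 110 181 68.6
```

```text
time: 18.17
tool_pos: [0.6041, 0.1461, 0.1803]
tool_rot: [-3.139, -0.013, 2.765]
contact_force: [-3.2, 1.2, 0.8]
opening: 0.0597
time: 18.58
tool_pos: [0.6783, 0.117, 0.1807]
tool_rot: [-3.139, -0.017, 2.763]
contact_force: [0.5, -0.5, 0.2]
opening: 0.0599
shift [21.7 -7.   0.3] turn [-0.2 -0.9  0.3] t 18.5833
```

```bash

python3 -m creep '[[[10,-3,0,0,0,0],[10,-3,0,0,0,0],[0,0,30,0,0,0],[-10,0,38,0,0,0],[-35,-10,15,0,0,0]]]'
python3 -m creep '[[[-40,-10,10,0,0,0],[-40,-10,10,0,0,0],[-40,-10,10,0,0,0],[-40,-10,10,0,0,0],[-40,-10,0,0,0,0]]]'
python3 -m creep '[[[-20,-20,0,0,0,0],[0,-30,0,0,0,0],[0,-30,0,0,0,0],[0,0,0,0,0,0],[0,0,0,0,0,0]]]'
python3 - <<'E'
from h import *
a=viewer.read_camera("top");b=viewer.read_camera("scene")
cv2.imwrite("pics/end.png",np.hstack([cv2.resize(a[90:390,40:440],(400,300)),cv2.resize(b[100:400,112:512],(400,300))]))
print(robot.observe()["contact_force"])
E
```

```text
time: 19.0
tool_pos: [0.6602, 0.0961, 0.2625]
tool_rot: [-3.14, -0.013, 2.76]
contact_force: [-0.5, -0.6, 2.2]
opening: 0.0599
time: 19.42
tool_pos: [0.4625, 0.0438, 0.3097]
tool_rot: [3.138, 0.006, 2.759]
contact_force: [0.4, 0.4, 0.2]
opening: 0.0597
time: 19.83
tool_pos: [0.4339, -0.0408, 0.3152]
tool_rot: [3.138, 0.014, 2.758]
contact_force: [-0.4, 0.3, 0.6]
opening: 0.0598
[ 0.33205455 -0.50948426 -0.87128307]
```

View pics/end.png

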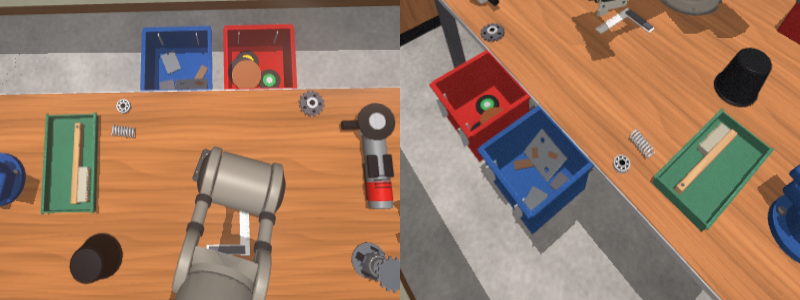

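```bash
python3 -c "
from cell import robot
print(robot.hand_in())"
```

```text
the job is handed in; nothing more can be done
None
```

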